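Ready the cooling-water top-up: funnel in, bottle cap off and in hand

TASK

Get everything ready to top up the machine's cooling water: first take the funnel out of its drip cup and set it upright, stem down, fully home in the filler neck of the water tank, and let go of it. Then unscrew the tight cap of the square water bottle, letting the rack brace the bottle: turn the cap counter-clockwise only until its thread lets go, without pulling the bottle up out of its well. Lift the cap straight up and finish still holding it, level, a couple of fingers' breadth above the open mouth (it must not be put down), and leave everything else where it is.

Things in the scene. Friction and masses are not known exactly. Their poses are not given: they have to be found in the camera images.
- funnel: Small stainless steel funnel, 84 mm tall, 60 g. Origin at the centre of its stem's lower end, z up its axis. Stem 16 mm across at the end, 21 mm at 38 mm up; then a cone out to 62 mm at 66 mm up; above it an upright collar 64 mm across, to the rim at 84 mm: grip it across the collar from above. It starts standing in the drip cup, cone on the cup's rim, origin about 15 mm above the table.
- funnel_tip (a point): The funnel's origin: centre of the lower end of its stem.
- drip_cup: Narrow white ceramic cup, 45 mm across and 64 mm tall, loose, in which the funnel stands at first. Origin at the centre of its underside.
- tank: Removable cooling-water tank: a pale plastic box 190 x 130 mm and 110 mm tall, fixed on the table, with an open filler neck on its top and two hose couplings on its +x end. Origin at the centre of its underside; x along the 190 mm side. It stands either left or right of the middle, the rack on the other side.
- neck (a point): Centre of the mouth of the tank's filler neck, 135 mm above the table, 45 mm from the tank's middle towards its +x end. Neck 39 mm outside, bore 28 mm, open straight down for 55 mm. The funnel is home when its cone rests on the neck's rim; its stem end is then about 43 mm below this point.
- tank_cap: The tank's own black cap, 47 mm across, 17 mm tall, lying on top of the tank, about 95 mm from the neck. Leave it.
- rack: Grey bottle rack fixed to the table: three square wells in a row along its x axis, 84 mm apart, each 80 x 80 mm inside, floor 4 mm thick, walls 60 mm high. Origin at the centre of its underside (middle well). The water bottle, a filter cartridge and a round jar stand in one well each, in any order.
- bottle: Square white wide-mouth water bottle, body 76 x 76 mm up to 116 mm, sloping shoulder, then a round neck 40 mm across, rim 154 mm above the base; 0.5 to 0.8 kg. Stands loose in a well of the rack, which keeps it from turning by more than about 3 degrees; only its weight holds it down. Origin at the centre of its underside.
- mouth (a point): Centre of the bottle's mouth, at the rim, 158 mm above the table.
- cap: Grey ribbed screw cap, 57 mm across, 29 mm tall, 50 g, on the square bottle; grip it across its sides from above. Origin at the centre of its lower edge, z up. Screwed on, its lower edge is 22 mm below the mouth, its top 7 mm above it, its x axis along the bottle's x within 4 degrees. Tight: a springy wad loads the thread; it takes about 0.5 N m to turn. Fingers slip below 20 N: grip with 40 N or more.
- cap_top (a point): Centre of the cap's top face, 29 mm above the cap's origin. Thread: turned counter-clockwise seen from above, the cap rises about 2.5 mm and lets go at 60 to 70 degrees; from there to 100 degrees it lifts straight off; at 100 to 105 degrees the next thread start blocks it, so a little under a quarter turn is right.
- filter: Spare beige in-line water filter cartridge, 60 mm across, 116 mm tall with its fittings, standing in a well of the rack. Leave it.
- cream_jar: Round white jar, 73 mm across, 70 mm tall, standing in a well of the rack. Leave it.
- pump_bottle: Clear gel bottle with pump head, 62 mm across, 179 mm tall, at the left. Leave it.
- goggles: Black laser safety goggles, 146 mm wide, 46 mm tall, far middle of the table. Leave them.
- dish: Shallow steel instrument dish, 100 x 200 mm, 30 mm tall, at the left. Leave it.
- glove_box: Carton of gloves, 75 x 140 mm, 55 mm tall, at the right. Leave it.
- handpiece: White treatment handpiece, 160 mm long, 43 mm tall, lying at the right; origin at its thick end. Leave it.

How it is judged (in metres and radians):
On the way, in this order (a step that is already met when the one before it is completed fails the run):
1. the funnel sits upright and fully home in the tank's neck, let go (z of funnel_tip in the frame of neck below -0.036 m and horizontal distance between funnel_tip and neck below 0.009 m and angle between funnel's own z axis and vertical below 0.2 rad and contact force between the fingers and funnel below 0.05 N and linear speed of funnel below 0.02 m/s), for 0.3 s.
2. the cap is free of the thread and in the fingers, above the mouth, the bottle still down in its well (contact force between the fingers and cap above 1 N and contact force between cap and bottle below 0.05 N and z of bottle in the frame of rack between -0.002 and 0.01 m and angle between bottle's own z axis and vertical below 0.09 rad and z of cap in the frame of mouth above 0.002 m), for 0.2 s.
At the end, for the whole second after the job is handed in: Funnel upright in the neck, stem end 36 mm or more below its rim, untouched. Bottle on its well floor within 6 mm, upright. Fingers hold the cap level, clear of the bottle, lower edge 4 to 60 mm above the mouth, within 20 mm of its axis, turned 46 to 134 degrees from closed, still. Cup upright (contact force between the fingers and cap above 1 N and contact force between cap and bottle below 0.05 N and z of bottle in the frame of rack between -0.002 and 0.01 m and angle between bottle's own z axis and vertical below 0.09 rad and z of funnel_tip in the frame of neck below -0.036 m and horizontal distance between funnel_tip and neck below 0.009 m and angle between each of funnel, cap, drip_cup's own z axis and vertical below 0.2 rad and z of cap in the frame of mouth between 0.004 and 0.06 m and horizontal distance between cap and mouth below 0.02 m and angle between the x axis of cap and the x axis of bottle, either way round above 0.8 rad and linear speed of each of cap, bottle below 0.02 m/s and contact force between the fingers and funnel below 0.05 N); the arm keeps its last pose, push and grip.
It fails at once if the bottle is pulled more than 10 mm up off the floor of its well or tipped by more than 0.15 rad (z of bottle in the frame of rack above 0.014 m or angle between bottle's own z axis and vertical above 0.15 rad).
It fails at once if a thing that is not part of the job is moved by more than 30 mm, or the drip cup by more than 50 mm (distance of any of filter, cream_jar, tank_cap, pump_bottle, goggles, dish, glove_box, handpiece from where it was at the start of the episode above 0.03 m or distance of drip_cup from where it was at the start of the episode above 0.05 m).
It also fails if it takes over 58 s, if anything falls off the work surface, if the arm or the gripper's body presses on something with over 40 N, if the wrist force passes 120 N, or if a joint passes its speed limit or range.

ROBOT

A 7-joint arm with a two-finger parallel gripper is mounted at the origin on the work surface. World frame = base frame: x ahead of the robot, y to its left, z up, the work surface at z = 0. Lengths are in m, angles in degrees, forces in N, time in s.
With the tool pointing down it reaches from about 0.35 to 0.9 m from the base axis. Payload 19.9 kg.
Tool frame: the origin (TCP) lies at the very end of the fingers, on their centre line; the grasp point (between the pads) lies 19 mm behind it; z points along the fingers, y is the direction in which the jaws open and shut (so a half turn about z gives the same grasp; the last joint's range is limited). The gripper opens to 94 mm and grips with 3 to 60 N. Pads are 16 mm wide; open, the fingers measure 119 mm over their backs; the gripper's body (75 mm by 177 mm) begins 78 mm behind the grasp point.
Start: joints at [70.216, 23.915, -0.59, 92.452, 0.269, 63.638, -3.037], TCP at [0.187, -0.596, 0.205] pointing down, gripper open.
Joint ranges: [-161.28, 161.28], [-22.2, 115.67], [-73.04, 71.86], [3.21, 147.25], [-68.34, 248.33], [10.77, 114.83], [-161.83, 161.83]. Speed limits (degrees/s): [108.29, 108.29, 136.94, 136.94, 172.46, 172.46, 172.46].

INTERFACE

Orientations are given as [roll, pitch, yaw] about the fixed x, y, z axes, in that order (R = Rz(yaw) Ry(pitch) Rx(roll)).
In Python, from plant import bot, vision gives the robot as it stands.
- The arm moves only by the tool arm_command, never from a script. Its argument "targets" is a list of rows, each a list of 6 numbers: the shift along the tool's x, y, z as a fraction of full scale, then the turn, a rotation vector about the tool's x, y, z as a fraction of full scale. In form: [[tx, ty, tz, rx, ry, rz], ...]. A call has 1 to 20 rows; each row shifts and turns the commanded pose from where the row before left it, along the tool's axes as they then stand; what a row does not reach is not made up. Full scale, the value 1, is 0.03 m for a shift and 6 degrees for a turn. A row lasts 1/12 s, in which the tool goes at most 41.7 mm and 7.16 degrees, less where a joint would pass 70% of its speed; a pose out of reach is approached as far as the arm can. A call with a number of a shift or a turn outside -1 to 1 is refused whole. A call with a gripper value outside its range is refused whole. "claw" is the opening, from 0 (shut) to 1 (fully open), set as the call begins (left out, the last holds). The fingers move at their own pace and stop on an object; "squeeze" is the grip in N (left out, the last holds). Time passes only in rows, so rows that do not move let the fingers close. It gives the time, the measured TCP pose, the force and the opening at its end, in the units of the state.
- bot.get_obs(): the state, without advancing time (a new reading comes with each control period).
- vision.read_camera(name): name is "scene" or "side" or "wrist"; returns the picture (400x640x3 uint8, red, green, blue); there is no depth.
- vision.camera_info(name): a dict with "fx", "fy", "cx", "cy" (pixels), "eye" and "rotation" of the camera in the world. Camera axes: x right, y up, looking along -z (the intrinsics and any distortion apply to the point x, -y, -z); pixel columns grow to the right and rows downward; lengths in m; the calibration is good to about 2 mm. A picture is of the moment at which its call begins: read the wrist's pose just before it. camera_info takes no time and is no camera call; for the wrist camera it gives the pose at the moment of the call.
- bot.finish_job(): hands the job in, once; it reports no verdict.
The state is a dict: "clock": time; "q": joint angles; "qd": joint speeds; "tau": joint torques, N m; "position": TCP position; "ee_rot": TCP orientation; "wrist_force": force on the tool from outside, world axes, zero at the start; "moment": the same for the moment, N m; "gripper_width": finger opening in m.
Only numpy, scipy, OpenCV 4.12 (cv2) and the standard library are available. Lean on these libraries where they do the work, as an engineer would, in place of code of your own. Each camera call takes 0.05 s, during which the arm holds its last target.

## Working session

There is one attempt and no reset: what is moved stays moved. The work goes in short steps, Python scripts to look and compute and a tool call to move; the robot and the scene stay as the last step left them, time stands still between calls to the robot, and variables do not carry over. Pictures are saved under pics/ and viewed, and the job is handed in when it is done.

Besides the shell and the picture viewer there is one more tool, called in YAML: its name, and indented under it one key for each argument. arm_command: Moves the arm, as the interface text tells. Shift numbers are shares of 0.03 m and turn numbers shares of 6 degrees, none past 1 either way. Its arguments: {"type":"object","properties":{"targets":{"type":"array"},"claw":{"type":"number"},"squeeze":{"type":"number"}},"required":["targets"]}

```bash
mkdir -p pics; ls; python3 - <<'E'
from plant import bot, vision
import cv2
print(bot.get_obs())
for n in ("scene","side","wrist"):
    i=vision.camera_info(n); print(n,i)
    cv2.imwrite(f"pics/{n}0.png",vision.read_camera(n)[:,:,::-1])
E
```

```text
pics
{'clock': 0.0, 'q': array([70.21627184, 23.94990883, -0.59071682, 92.48464417,  0.27187499,
       63.63992604, -3.03541302]), 'qd': array([ 0.05962947, -0.03679612, -0.12123786,  0.05117763,  0.02968189,
        0.10342029, -0.02648166]), 'tau': array([ 4.56972712e-04, -8.51263332e+01,  6.38856534e-01, -4.25998771e+01,
       -4.88112064e-02,  1.85367640e-02,  1.17592890e-04]), 'position': array([ 0.1868259 , -0.59602084,  0.20481137]), 'ee_rot': array([-1.79927196e+02,  7.52640702e-03,  1.74092041e+01]), 'wrist_force': array([-0.15269124,  0.1111599 , -0.61355003]), 'moment': array([-0.02682601, -0.00908108,  0.02390985]), 'gripper_width': 0.09377779304246038}
scene {'fx': 513.3502346500217, 'fy': 513.3502346500217, 'cx': 316.76245804699016, 'cy': 201.48070076930458, 'eye': array([1.52545103, 0.64150745, 1.0693828 ]), 'rotation': array([ 50.41032414,   1.11766676, 122.51919073])}
side {'fx': 362.6622902498184, 'fy': 362.6622902498184, 'cx': 316.01900698290285, 'cy': 196.86793096196763, 'eye': array([0.47311613, 0.93362021, 0.85573593]), 'rotation': array([  51.71042606,   -1.22615385, -170.31232932])}
wrist {'fx': 332.9598926258649, 'fy': 332.9598926258649, 'cx': 317.1885026481192, 'cy': 201.61912076516612, 'eye': array([ 0.26674585, -0.5713161 ,  0.38447974]), 'rotation': array([-1.65271007e+01,  4.90778909e-04, -7.25913328e+01])}
```

View pics/scene0.png

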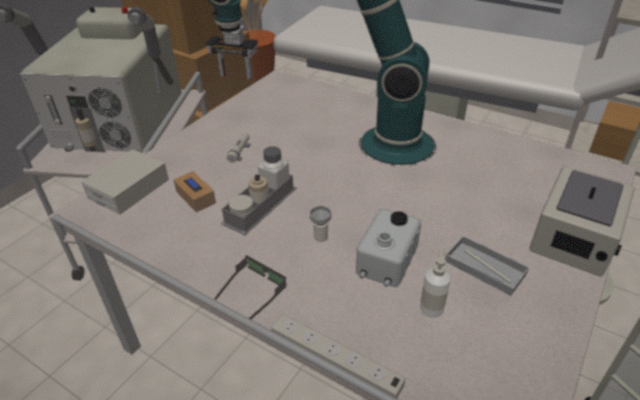

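View pics/side0.png

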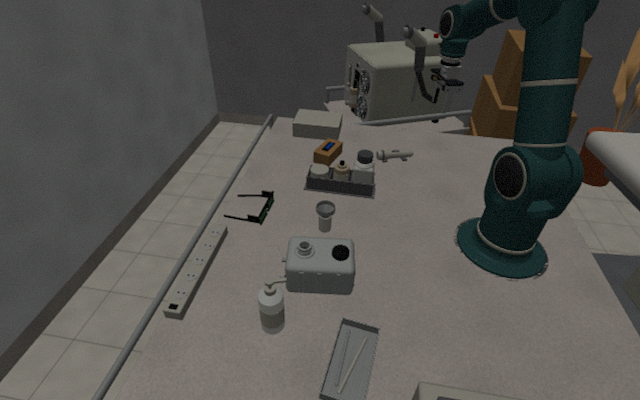

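View pics/wrist0.png

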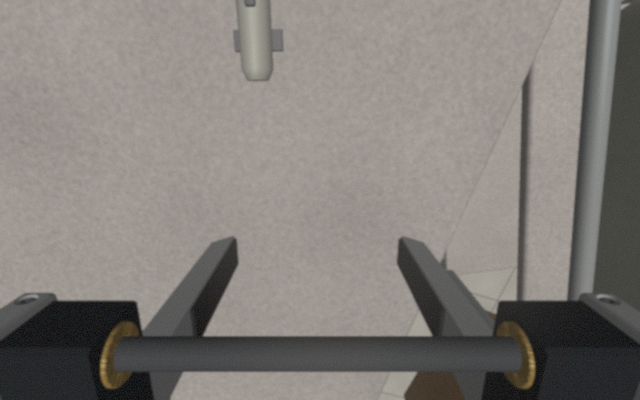

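The scene view shows the funnel at about (320,213), the tank neck at (385,240), the rack at (258,195) and the grey cap at (272,154). I'll zoom in to pick pixels.

```bash
cat > h.py <<'E'
import numpy as np, cv2
from scipy.spatial.transform import Rotation as R
from plant import bot, vision
def cam(n,info=None):
    i=info or vision.camera_info(n)
    return i, R.from_euler('xyz',i['rotation'],degrees=True).as_matrix()
def ray(n,u,v,info=None):
    i,M=cam(n,info)
    d=np.array([(u-i['cx'])/i['fx'],-(v-i['cy'])/i['fy'],-1.])
    return np.array(i['eye']),M@d
def atz(n,u,v,z,info=None):
    e,d=ray(n,u,v,info); return e+d*(z-e[2])/d[2]
def proj(n,p,info=None):
    i,M=cam(n,info); c=(np.atleast_2d(p)-i['eye'])@M
    return np.c_[i['cx']+i['fx']*c[:,0]/-c[:,2], i['cy']-i['fy']*c[:,1]/-c[:,2]]
def tri(obs):
    A=np.zeros((3,3));b=np.zeros(3)
    for n,u,v in obs:
        e,d=ray(n,u,v);d/=np.linalg.norm(d);P=np.eye(3)-np.outer(d,d);A+=P;b+=P@e
    return np.linalg.solve(A,b)
E
python3 - <<'E'
import cv2
a=cv2.imread('pics/scene0.png');b=cv2.imread('pics/side0.png')
cv2.imwrite('pics/s1.png',cv2.resize(a[140:290,210:430],None,fx=3.6,fy=3.6,interpolation=cv2.INTER_CUBIC))
cv2.imwrite('pics/s2.png',cv2.resize(b[140:300,260:420],None,fx=3.75,fy=3.75,interpolation=cv2.INTER_CUBIC))
E
```

```text
(no output)
```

View pics/s1.png

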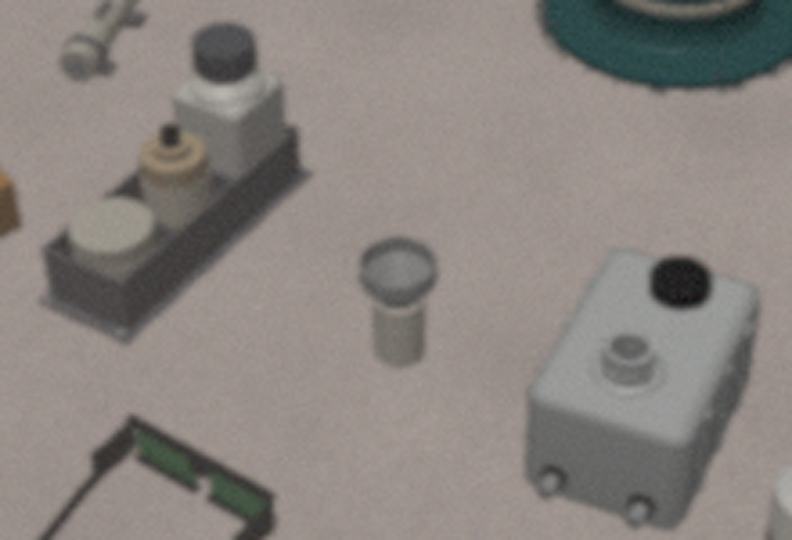

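View pics/s2.png

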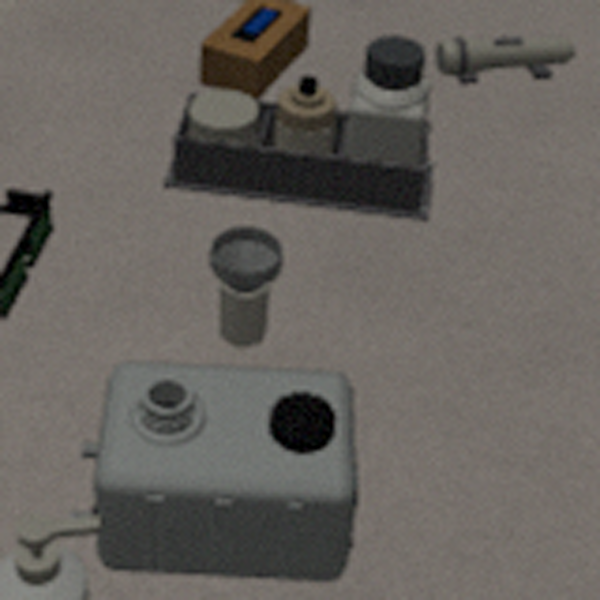

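```bash
python3 - <<'E'
from h import *
np.set_printoptions(precision=4,suppress=True)
f1=lambda x,y:("scene",210+(x+.5)/3.6-.5,140+(y+.5)/3.6-.5)
f2=lambda x,y:("side",260+(x+.5)/3.75-.5,140+(y+.5)/3.75-.5)
for n,a,b,z in [("funnel",(398,267),(246,254),.099),("neck",(629,346),(168,392),.135),("captop",(224,44),(396,51),.165),("tankcap",(680,276),(302,418),.127),("jar",(112,225),(224,109),.074),("filt",(170,130),(308,82),.12)]:
    A,B=f1(*a),f2(*b); print(n,atz(*A,z),atz(*B,z),tri([A,B]))
print(cam("wrist")[0]['eye'])
o=bot.get_obs();T=R.from_euler('xyz',o['ee_rot'],degrees=True)
i,M=cam("wrist"); print(T.inv().apply(i['eye']-o['position'])); print(T.as_matrix().T@M)
E
```

```text
funnel [0.5879 0.033  0.099 ] [0.5798 0.0343 0.099 ] [0.5809 0.0281 0.0927]
neck [0.6096 0.2471 0.135 ] [0.6075 0.2441 0.135 ] [0.6079 0.2456 0.1346]
captop [ 0.4794 -0.2135  0.165 ] [ 0.4729 -0.2197  0.165 ] [ 0.4736 -0.2189  0.1627]
tankcap [0.5113 0.2419 0.127 ] [0.5081 0.2437 0.127 ] [0.5082 0.2407 0.124 ]
jar [ 0.6436 -0.219   0.074 ] [ 0.6401 -0.221   0.074 ] [ 0.6407 -0.222   0.0721]
filt [ 0.5578 -0.2178  0.12  ] [ 0.5558 -0.2175  0.12  ] [ 0.556  -0.2194  0.1185]
[ 0.2668 -0.5713  0.3846]
[ 0.0836  0.0001 -0.1796]
[[ 0.0001  0.9587  0.2844]
 [ 1.      0.0003 -0.0011]
 [-0.0011  0.2844 -0.9587]]
```

arm_command:
  targets:
    - [0,0,-1,0,0,0.967]
    - [0,0,-1,0,0,0.967]
    - [0,0,-1,0,0,0.967]
    - [0.736,-0.967,0,0,0,0]
    - [0.736,-0.967,0,0,0,0]
    - [0.736,-0.967,0,0,0,0]
    - [0.736,-0.967,0,0,0,0]
    - [0.736,-0.967,0,0,0,0]
    - [0.736,-0.967,0,0,0,0]
    - [0.736,-0.967,0,0,0,0]
    - [0.736,-0.967,0,0,0,0]
    - [0.736,-0.967,0,0,0,0]
    - [0.736,-0.967,0,0,0,0]
    - [0.736,-0.967,0,0,0,0]
    - [0.736,-0.967,0,0,0,0]
    - [0.736,-0.967,0,0,0,0]
    - [0,0,0,0,0,0]
    - [0,0,0,0,0,0]
    - [0,0,0,0,0,0]
  claw: 1

```text
clock: 1.73
position: [0.4737, -0.2196, 0.2952]
ee_rot: [-180.0, 0.0, -0.0]
wrist_force: [-0.3, -0.6, -0.4]
gripper_width: 0.0938
```

```bash
cat > snap.py <<'E'
from h import *
import sys,pickle
n=sys.argv[1];o=bot.get_obs();i=vision.camera_info("wrist");im=vision.read_camera("wrist")
pickle.dump((o,i),open(f"pics/{n}.pkl","wb"));cv2.imwrite(f"pics/{n}.png",im[:,:,::-1])
print(o['clock'],o['position'],o['ee_rot'],o['q'],o['qd'])
E
python3 snap.py w1
```

```text
1.7333 [ 0.47370514 -0.21960157  0.29523745] [-1.79998746e+02  3.08860945e-02 -8.46154644e-03] [ 34.98574828   9.55725794 -15.28373078  99.97012602   2.66528549
  70.85343963 -70.98006741] [ 1.10656021 -0.19695591  0.7421351   0.05092774  0.06066821  0.01892078
  0.15307286]
```

View pics/w1.png

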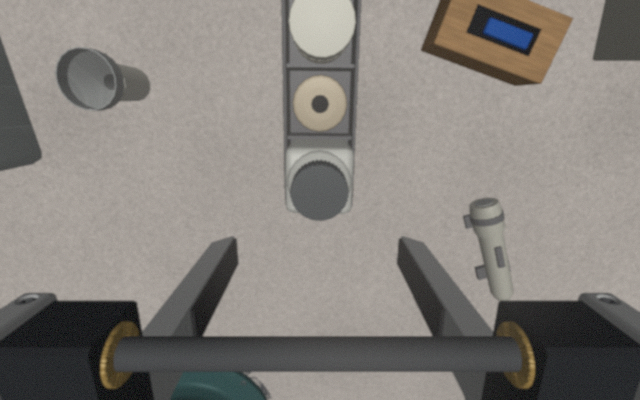

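```bash
python3 - <<'E'
from h import *
import pickle
o,i=pickle.load(open("pics/w1.pkl","rb"))
g=cv2.imread("pics/w1.png");cv2.imwrite("pics/w1c.png",cv2.resize(g[130:230,270:370],None,fx=5,fy=5,interpolation=cv2.INTER_CUBIC))
print(atz("wrist",320,190,.165,i),atz("wrist",88,79,.099,i))
# rack wall line: top outer corners
print([atz("wrist",u,v,.064,i) for u,v in ((287,200),(286,20),(355,200),(355,20))])
E
```

```text
[ 0.47707501 -0.22256323  0.165     ] [0.58158779 0.02317608 0.099     ]
[array([ 0.4376224 , -0.18114062,  0.064     ]), array([ 0.64526322, -0.18541542,  0.064     ]), array([ 0.43759426, -0.2685253 ,  0.064     ]), array([ 0.64526662, -0.26183385,  0.064     ])]
```

View pics/w1c.png

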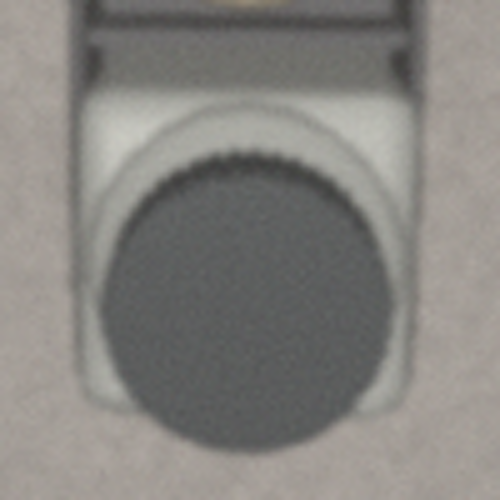

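The cap's top face is centred at about (319,193) in the wrist view, between the fingers, and the rack is aligned with x. Next I'll look at the funnel from above.

arm_command:
  targets:
    - [0.407,-0.926,0,0,0,0]
    - [0.407,-0.926,0,0,0,0]
    - [0.407,-0.926,0,0,0,0]
    - [0.407,-0.926,0,0,0,0]
    - [0.407,-0.926,0,0,0,0]
    - [0.407,-0.926,0,0,0,0]
    - [0.407,-0.926,0,0,0,0]
    - [0.407,-0.926,0,0,0,0]
    - [0.407,-0.926,0,0,0,0]
    - [0,0,1,0,0,0]
    - [0,0,1,0,0,0]
    - [0,0,0,0,0,0]
    - [0,0,0,0,0,0]
    - [0,0,0,0,0,0]

```text
clock: 2.95
position: [0.5844, 0.0299, 0.2371]
ee_rot: [180.0, -0.1, -0.1]
wrist_force: [0.4, 0.3, 1.0]
gripper_width: 0.0941
```

```bash
python3 snap.py w2
```

```text
2.95 [0.58443056 0.02990722 0.23708087] [ 1.79994473e+02 -6.98338027e-02 -7.99701904e-02] [  13.37700261   19.84708895  -24.4555623    95.66375999    8.84660975
   66.33200542 -103.4286159 ] [-0.09444741 -0.79244113 -0.31000574 -0.55575457  0.03240238 -0.23851894
 -0.06228461]
```

View pics/w2.png

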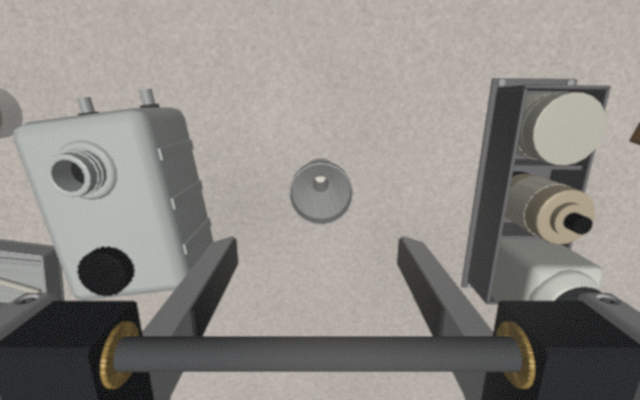

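```bash
python3 - <<'E'
from h import *
import pickle
o,i=pickle.load(open("pics/w2.pkl","rb"))
g=cv2.imread("pics/w2.png")
a=cv2.resize(g[140:240,270:370],None,fx=4,fy=4,interpolation=cv2.INTER_CUBIC)
b=cv2.resize(g[130:230,30:130],None,fx=4,fy=4,interpolation=cv2.INTER_CUBIC)
cv2.imwrite("pics/w2c.png",np.hstack([a,b]))
def ring(c,r,z): t=np.linspace(0,2*np.pi,73);return np.c_[c[0]+r*np.cos(t),c[1]+r*np.sin(t),0*t+z]
c=atz("wrist",321.5,193,.099,i);print(c, atz("wrist",69,174,.135,i))
for n,(cc,r,z) in {"f":(c,.032,.099)}.items():
    print(proj("wrist",ring(cc,r,z),i)[::9])
E
```

```text
[0.58300851 0.02533951 0.099     ] [0.60990466 0.24320712 0.135     ]
[[321.57392335 160.7953574 ]
 [298.18309805 170.45217922]
 [289.09462514 193.05220398]
 [298.97389521 214.75908697]
 [321.43003795 223.47890377]
 [343.92519862 214.68552925]
 [353.9029173  192.94779998]
 [344.91930757 170.37812396]
 [321.57392335 160.7953574 ]]
```

View pics/w2c.png

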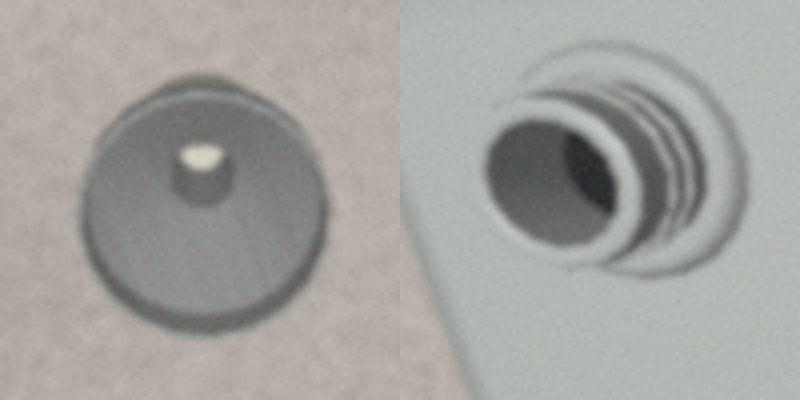

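```bash
python3 - <<'E'
from h import *
import pickle
o,i=pickle.load(open("pics/w2.pkl","rb"))
def ring(c,r,z): t=np.linspace(0,2*np.pi,73);return np.c_[c[0]+r*np.cos(t),c[1]+r*np.sin(t),0*t+z]
def draw(n,f,inf,x0,y0,w,rings,s=5):
    g=cv2.imread(f)[y0:y0+w,x0:x0+w];g=cv2.resize(g,None,fx=s,fy=s,interpolation=cv2.INTER_CUBIC)
    for c,r,z in rings:
        p=(proj(n,ring(c,r,z),inf)-[x0,y0]+.5)*s-.5
        cv2.polylines(g,[np.int32(p*8).reshape(-1,1,2)],False,(0,0,255),1,cv2.LINE_AA,3)
    return g
F=[((.5838,.0257),.032,.099),((.5838,.0257),.0225,.0)]
N=[((.6095,.2440),.0195,.135),((.6095,.244),.014,.135)]
o1=np.hstack([draw("scene","pics/scene0.png",None,290,190,50,F),draw("side","pics/side0.png",None,300,190,50,F),draw("wrist","pics/w2.png",i,295,155,50,F)])
o2=np.hstack([draw("scene","pics/scene0.png",None,360,215,50,N),draw("side","pics/side0.png",None,280,225,50,N),draw("wrist","pics/w2.png",i,45,150,50,N)])
cv2.imwrite("pics/ov.png",np.vstack([o1,o2]))
E
```

```text
(no output)
```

View pics/ov.png

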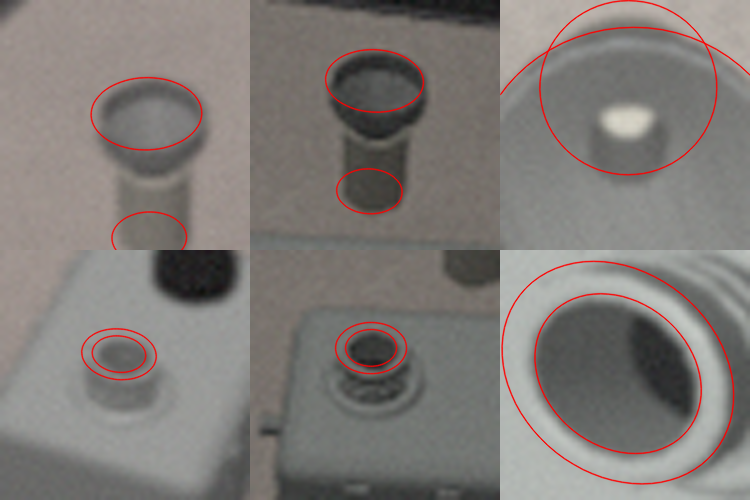

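arm_command:
  targets:
    - [-0.05,0.1,0.91,0,0,0]
    - [0,0,0.91,0,0,0]
    - [0,0,0.91,0,0,0]
    - [0,0,0.91,0,0,0]
    - [0,0,0.91,0,0,0]
    - [0,0,0.91,0,0,0]
    - [0,0,0,0,0,0]
    - [0,0,0,0,0,0]
    - [0,0,0,0,0,0]

```text
clock: 3.75
position: [0.5838, 0.0278, 0.074]
ee_rot: [-180.0, -0.2, -0.0]
wrist_force: [-0.1, 0.1, 0.4]
gripper_width: 0.0938
```

```bash
python3 snap.py w3
```

```text
3.75 [0.58377605 0.02775095 0.07399605] [-1.79992718e+02 -1.50624481e-01 -2.21719127e-02] [  11.12521967   30.30644583  -21.7929514   103.99250912   14.55156007
   48.29401095 -107.71061857] [-0.00642441 -0.66280708 -0.15373308 -0.00350346  0.05795165 -0.38443453
 -0.1159884 ]
```

View pics/w3.png

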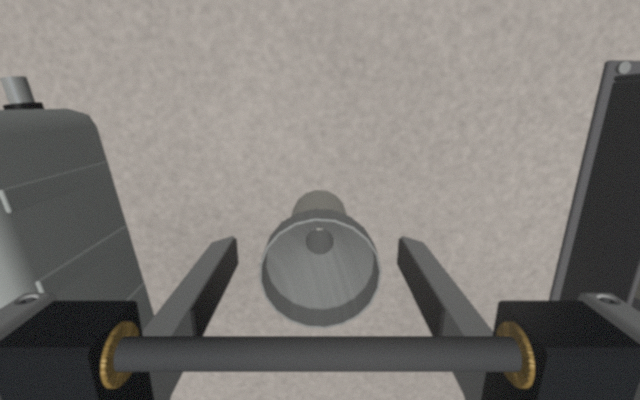

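```bash
python3 - <<'E'
from h import *
import pickle
o,i=pickle.load(open("pics/w3.pkl","rb"))
for v in (265,268,271): print(atz("wrist",321,v,.099,i))
def ring(c,r,z): t=np.linspace(0,2*np.pi,73);return np.c_[c[0]+r*np.cos(t),c[1]+r*np.sin(t),0*t+z]
p=proj("wrist",ring((.5838,.0265),.032,.099),i); print(p.min(0),p.max(0))
E
```

```text
[0.58759599 0.02563489 0.099     ]
[0.5858919  0.02562999 0.099     ]
[0.5841782  0.02562506 0.099     ]
[257.28493673 212.78161578] [381.325355   324.67474483]
```

The funnel's rim spans about (263–379, 219–326), centred between the fingers and level with the pads in x. I'll close on it and lift.

arm_command:
  targets:
    - [0,0,0,0,0,0]
    - [0,0,0,0,0,0]
    - [0,0,0,0,0,0]
    - [0,0,0,0,0,0]
    - [0,0,0,0,0,0]
    - [0,0,0,0,0,0]
    - [0,0,0,0,0,0]
    - [0,0,0,0,0,0]
  claw: 0.5
  squeeze: 20

```text
clock: 4.47
position: [0.5825, 0.0277, 0.0718]
ee_rot: [180.0, -0.0, -0.0]
wrist_force: [0.4, -1.4, 3.6]
gripper_width: 0.0636
```

arm_command:
  targets:
    - [0,0,-0.3,0,0,0]
    - [0,0,-0.5,0,0,0]
    - [0,0,-0.5,0,0,0]
    - [0,0,-0.5,0,0,0]
    - [0,0,-0.7,0,0,0]
    - [0,0,-0.8,0,0,0]
    - [0,0,-1,0,0,0]
    - [0,0,-1,0,0,0]
    - [0,0,0,0,0,0]
    - [0,0,0,0,0,0]

```text
clock: 5.3
position: [0.583, 0.0281, 0.2325]
ee_rot: [-180.0, -0.2, 0.0]
wrist_force: [-0.2, -0.2, -1.3]
gripper_width: 0.064
```

```bash
python3 snap.py w4; python3 - <<'E'
from h import *
a=vision.read_camera("scene")[180:260,270:430,::-1]
cv2.imwrite("pics/sc4.png",cv2.resize(a,None,fx=4,fy=4))
print(vision.camera_info("wrist")['eye'])
E
```

```text
5.3 [0.58296331 0.02806008 0.23251864] [-1.79994993e+02 -1.63685618e-01  1.24524279e-02] [  13.67380831   19.8630905   -24.56028724   96.27382299    8.94315896
   65.63717235 -103.26326666] [-0.14842409  2.0341158   0.47329625  2.5306424   0.4650216  -1.13892393
 -0.30727051]
[0.66572257 0.02776938 0.40968662]
```

View pics/w4.png

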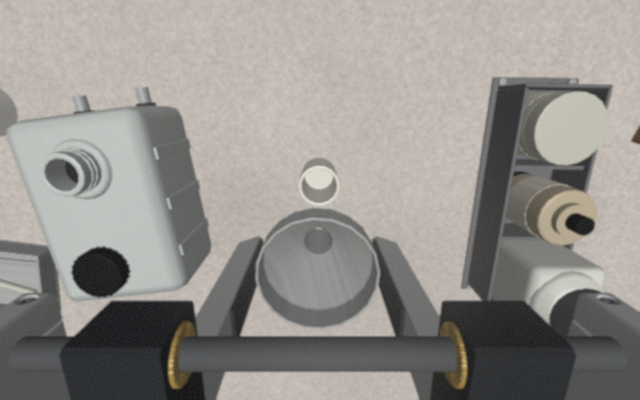

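View pics/sc4.png

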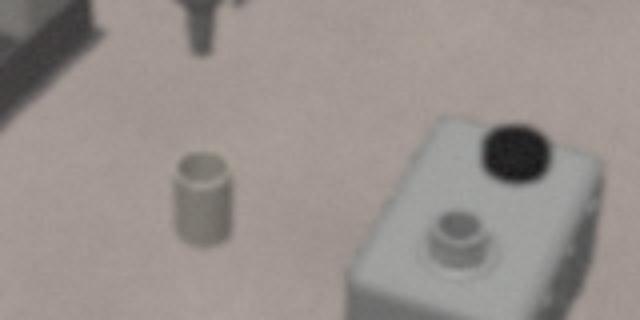

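arm_command:
  targets:
    - [-0.03,-0.7,0,0,0,0]
    - [-0.03,-0.9,0,0,0,0]
    - [-0.03,-0.9,0,0,0,0]
    - [-0.03,-0.9,0,0,0,0]
    - [-0.03,-0.9,0,0,0,0]
    - [-0.03,-0.9,0,0,0,0]
    - [-0.03,-0.9,0,0,0,0]
    - [-0.03,-0.7,0,0,0,0]
    - [0,-0.42,0,0,0,0]
    - [0,0,0,0,0,0]
    - [0,0,0,0,0,0]
    - [0,0,0,0,0,0]
    - [0,0,0,0,0,0]

```text
clock: 6.48
position: [0.5755, 0.2429, 0.2304]
ee_rot: [180.0, 0.0, -0.1]
wrist_force: [-0.0, -0.7, -0.5]
gripper_width: 0.0632
```

```bash
python3 snap.py w5
```

```text
6.4833 [0.57552678 0.24287399 0.23043082] [ 1.79966236e+02  1.51935460e-02 -9.93293297e-02] [  -4.90745899   25.06472586  -28.16720535   90.12011121   12.47992069
   67.98485731 -125.6306371 ] [ 0.06685813 -0.21928877 -0.18483096 -0.15998681 -0.05702205  0.19092059
 -0.19302665]
```

View pics/w5.png

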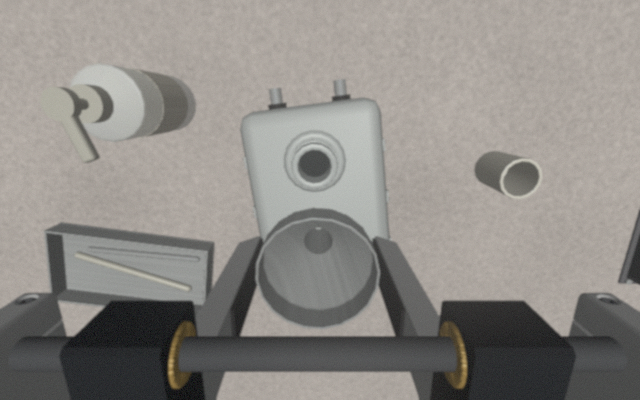

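The neck's mouth is at about (314,163) and the funnel rim at about (318,267). I'll fit rings to both with the wrist camera.

```bash
cat >ov.py <<'E'
from h import *
def ring(c,r,z): t=np.linspace(0,2*np.pi,73);return np.c_[c[0]+r*np.cos(t),c[1]+r*np.sin(t),0*t+z]
def draw(n,f,inf,x0,y0,w,rings,s=5):
    g=cv2.imread(f)[y0:y0+w,x0:x0+w];g=cv2.resize(g,None,fx=s,fy=s,interpolation=cv2.INTER_CUBIC)
    for c,r,z in rings:
        p=(proj(n,ring(c,r,z),inf)-[x0,y0]+.5)*s-.5
        cv2.polylines(g,[np.int32(p*8).reshape(-1,1,2)],False,(0,0,255),1,cv2.LINE_AA,3)
    return g
E
python3 - <<'E'
from ov import *
import pickle
o,i=pickle.load(open("pics/w5.pkl","rb"))
c=atz("wrist",314,163,.135,i);f=atz("wrist",318,268.5,.2577,i);print(c,f,o['position'])
a=draw("wrist","pics/w5.png",i,280,130,66,[(c,.0195,.135),(c,.014,.135)],6)
b=draw("wrist","pics/w5.png",i,252,202,132,[(f,.032,.2577)],3)
cv2.imwrite("pics/ov5.png",np.hstack([a,b]))
E
```

```text
[0.61118968 0.24516042 0.135     ] [0.57864658 0.24231654 0.2577    ] [0.57552678 0.24287399 0.23043082]
```

View pics/ov5.png

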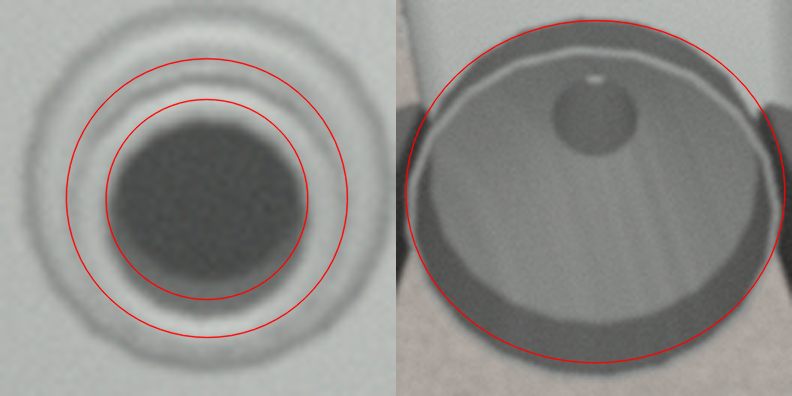

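```bash
python3 - <<'E'
from ov import *
import pickle
o,i=pickle.load(open("pics/w5.pkl","rb"))
c=atz("wrist",314.1,165,.135,i);z=.2527;f=atz("wrist",317.8,271.5,z,i);print(c,f,o['position'],c-f)
a=draw("wrist","pics/w5.png",i,280,130,66,[(c,.0195,.135),(c,.014,.135)],6)
b=draw("wrist","pics/w5.png",i,252,202,132,[(f,.032,z),(f,.008,z-.046)],3)
cv2.imwrite("pics/ov5b.png",np.hstack([a,b]))
E
```

```text
[0.60950713 0.24508445 0.135     ] [0.57425322 0.24240755 0.2527    ] [0.57552678 0.24287399 0.23043082] [ 0.03525391  0.0026769  -0.1177    ]
```

View pics/ov5b.png

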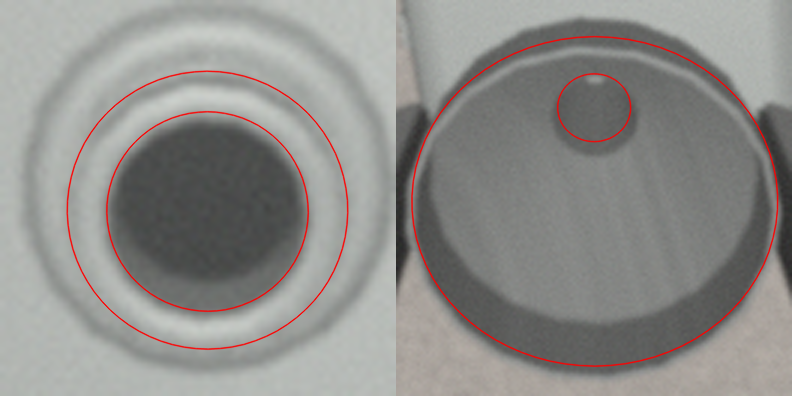

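arm_command:
  targets:
    - [0.58,-0.04,0,0,0,0]
    - [0.58,-0.04,0,0,0,0]
    - [0,0,0,0,0,0]
    - [0,0,0,0,0,0]
    - [0,0,0.4,0,0,0]
    - [0,0,0.4,0,0,0]
    - [0,0,0.4,0,0,0]
    - [0,0,0.4,0,0,0]
    - [0,0,0.4,0,0,0]
    - [0,0,0,0,0,0]
    - [0,0,0,0,0,0]

```text
clock: 7.45
position: [0.6096, 0.2467, 0.1698]
ee_rot: [180.0, 0.1, 0.0]
wrist_force: [1.1, 1.1, -0.1]
gripper_width: 0.064
```

```bash
python3 snap.py w6; python3 - <<'E'
from h import *
a=vision.read_camera("scene")[190:290,340:440,::-1];b=vision.read_camera("side")[200:300,260:360,::-1]
cv2.imwrite("pics/sc6.png",np.hstack([cv2.resize(x,None,fx=4,fy=4) for x in (a,b)]))
o=bot.get_obs();print(o['wrist_force'],o['position'])
E
```

```text
7.45 [0.60960643 0.24667818 0.16980771] [1.79980299e+02 7.97881905e-02 6.94271499e-03] [  -5.98184866   31.53510771  -26.68178831   88.58085299   15.17834873
   63.58398717 -126.06293725] [ 0.00655232 -1.09892581 -0.17196107 -1.40550225 -0.27053414  0.59410828
  0.11780947]
[ 0.19733895 -0.0560297  -1.19582669] [0.61030493 0.2470441  0.17131568]
```

View pics/sc6.png

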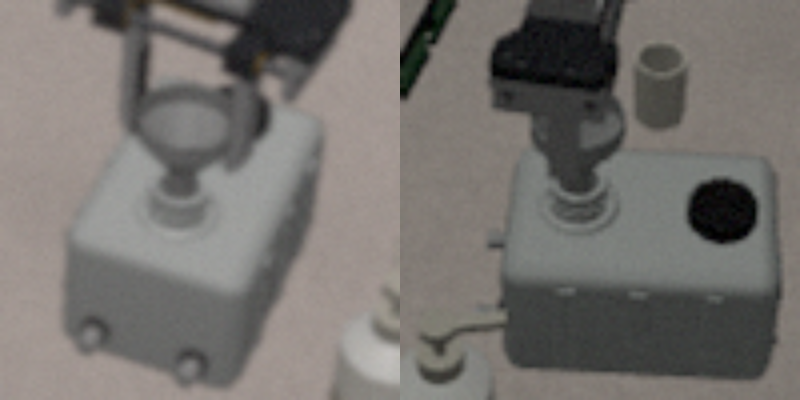

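View pics/w6.png

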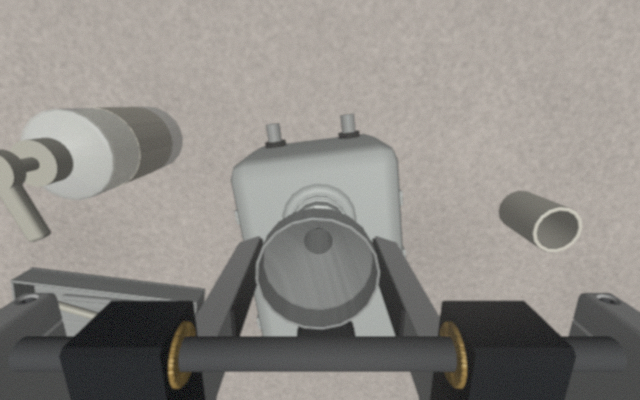

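The stem has entered the neck, with the stem over the neck at about (180,195) in the scene crop and no side force. I'll keep lowering.

arm_command:
  targets:
    - [0,0,0.2,0,0,0]
    - [0,0,0.2,0,0,0]
    - [0,0,0.1,0,0,0]
    - [0,0,0,0,0,0]
    - [0,0,0,0,0,0]

```text
clock: 8.02
position: [0.6099, 0.2468, 0.1554]
ee_rot: [180.0, 0.0, 0.0]
wrist_force: [-0.2, 0.6, 0.1]
gripper_width: 0.0635
```

arm_command:
  targets:
    - [0,0,0.1,0,0,0]
    - [0,0,0,0,0,0]
    - [0,0,0,0,0,0]

```text
clock: 8.27
position: [0.6099, 0.2468, 0.1526]
ee_rot: [-180.0, 0.0, 0.0]
wrist_force: [-0.1, -0.6, -0.7]
gripper_width: 0.0634
```

arm_command:
  targets:
    - [0,0,0.08,0,0,0]
    - [0,0,0,0,0,0]
    - [0,0,0,0,0,0]

```text
clock: 8.52
position: [0.6099, 0.2467, 0.1502]
ee_rot: [180.0, 0.0, 0.0]
wrist_force: [0.4, 0.1, -0.1]
gripper_width: 0.0636
```

arm_command:
  targets:
    - [0,0,0.08,0,0,0]
    - [0,0,0,0,0,0]
    - [0,0,0,0,0,0]

```text
clock: 8.77
position: [0.6104, 0.2464, 0.1487]
ee_rot: [180.0, -0.1, -0.0]
wrist_force: [-2.8, -4.5, 12.2]
gripper_width: 0.0636
```

Contact came at TCP z of 0.149 m, which matches the home height. I'll release and rise.

arm_command:
  targets:
    - [0,0,-0.05,0,0,0]
    - [0,0,0,0,0,0]
    - [0,0,0,0,0,0]
    - [0,0,0,0,0,0]
    - [0,0,0,0,0,0]
    - [0,0,0,0,0,0]
  claw: 1

```text
clock: 9.27
position: [0.6099, 0.2468, 0.1492]
ee_rot: [-180.0, 0.0, 0.0]
wrist_force: [0.0, -0.6, -0.3]
gripper_width: 0.0939
```

arm_command:
  targets:
    - [0,0,-0.3,0,0,0]
    - [0,0,-0.7,0,0,0]
    - [0,0,-1,0,0,0]
    - [0,0,-1,0,0,0]
    - [0,0,-1,0,0,0]
    - [0,0,0,0,0,0]
    - [0,0,0,0,0,0]

```text
clock: 9.85
position: [0.6105, 0.2472, 0.2716]
ee_rot: [-179.9, -0.2, 0.0]
wrist_force: [0.4, -0.5, -0.5]
gripper_width: 0.0942
```

```bash
python3 snap.py w7; python3 - <<'E'
from h import *
a=vision.read_camera("scene")[190:290,340:440,::-1];b=vision.read_camera("side")[200:300,260:360,::-1]
cv2.imwrite("pics/sc7.png",np.hstack([cv2.resize(x,None,fx=4,fy=4) for x in (a,b)]))
o=bot.get_obs();print(o['wrist_force'],o['position'])
E
```

```text
9.85 [0.61053953 0.24723899 0.27158926] [-1.79929464e+02 -1.76646582e-01  3.61400170e-03] [  -5.37672369   26.88497245  -27.86972433   82.04769739   12.73392656
   74.00042877 -124.14704129] [-0.07268983  1.97250337  0.44932628  2.78320145  0.25005819 -1.11768204
 -0.20210617]
[-0.08929076  0.12842559  0.20139143] [0.60958533 0.24652796 0.2684406 ]
```

View pics/sc7.png

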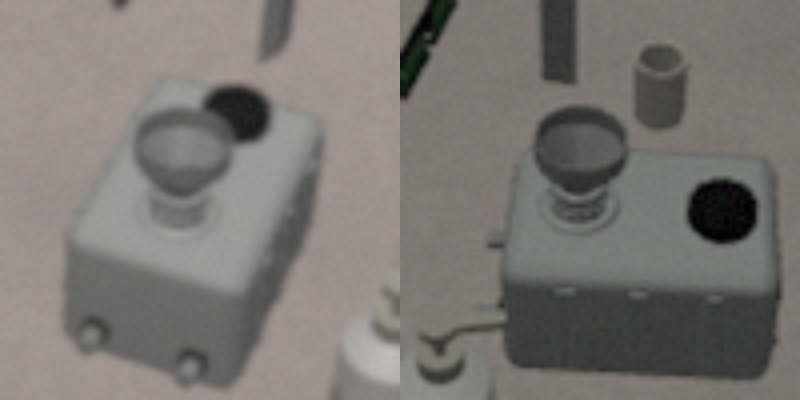

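View pics/w7.png

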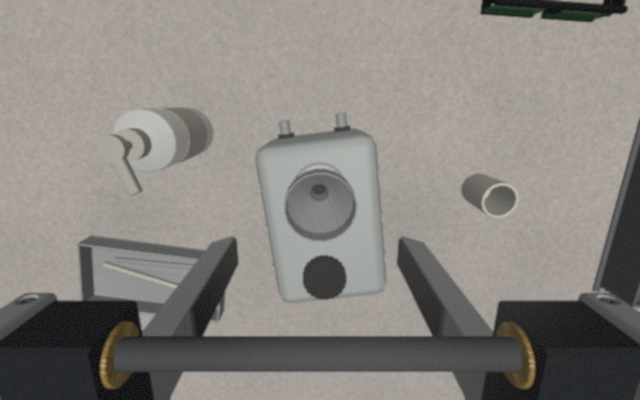

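```bash
python3 - <<'E'
from ov import *
import pickle
o,i=pickle.load(open("pics/w7.pkl","rb"))
s=[];
for z in (.176,.182):
    n=(.6098,.2457);F=[(n,.032,z)]
    # redraw over stored crops
    g=cv2.imread("pics/sc7.png")
    for cam_,x0,y0,off in (("scene",340,190,0),("side",260,200,400)):
        p=(proj(cam_,ring(n,.032,z))-[x0,y0]+.5)*4-.5;p[:,0]+=off
        cv2.polylines(g,[np.int32(p*8).reshape(-1,1,2)],False,(0,0,255),1,cv2.LINE_AA,3)
    w=draw("wrist","pics/w7.png",i,270,150,100,F,4)
    s.append(np.hstack([g[50:250,80:280],g[50:250,480:680],w[50:400,50:][:200*2:2,::2][:200,:] if 0 else cv2.resize(w,(200,200))]))
cv2.imwrite("pics/ov7.png",np.vstack(s))
E
```

```text
(no output)
```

View pics/ov7.png

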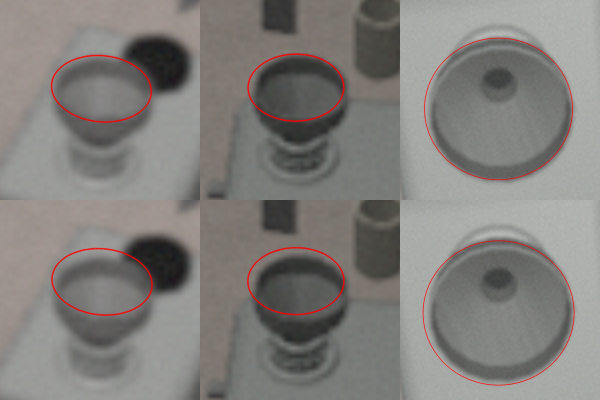

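The funnel is home: the ring drawn at rim z of 0.176 m matches in all three views. Now to the cap.

arm_command:
  targets:
    - [-0.28,0.97,0,0,0,0]
    - [-0.28,0.97,0,0,0,0]
    - [-0.28,0.97,0,0,0,0]
    - [-0.28,0.97,0,0,0,0]
    - [-0.28,0.97,0,0,0,0]
    - [-0.28,0.97,0,0,0,0]
    - [-0.28,0.97,0,0,0,0]
    - [-0.28,0.97,0,0,0,0]
    - [-0.28,0.97,0,0,0,0]
    - [-0.28,0.97,0,0,0,0]
    - [-0.28,0.97,0,0,0,0]
    - [-0.28,0.97,0,0,0,0]
    - [-0.28,0.97,0,0,0,0]
    - [-0.28,0.97,0,0,0,0]
    - [-0.28,0.97,0,0,0,0]
    - [-0.28,0.97,0,0,0,0]
    - [0,0,0.6,0,0,0]
    - [0,0,0.6,0,0,0]
    - [0,0,0,0,0,0]
    - [0,0,0,0,0,0]

```text
clock: 11.67
position: [0.475, -0.2184, 0.2325]
ee_rot: [-179.9, 0.1, 0.0]
wrist_force: [0.4, 0.5, 0.6]
gripper_width: 0.0941
```

```bash
python3 snap.py w8; python3 - <<'E'
from ov import *
import pickle
o,i=pickle.load(open("pics/w8.pkl","rb"))
c=(.475,-.222)
cv2.imwrite("pics/ov8.png",draw("wrist","pics/w8.png",i,250,120,140,[(c,.0285,.165)],4))
E
```

```text
11.6667 [ 0.47501158 -0.21841875  0.23254534] [-1.79924518e+02  1.32853370e-01  1.28644644e-02] [ 34.7391486   12.65672796 -15.49268641 104.60142712   3.72378738
  63.38695371 -72.06054432] [-0.27333122 -1.24839701 -0.2323175  -1.75459816  0.00262126  0.74514721
  0.10860341]
```

View pics/ov8.png

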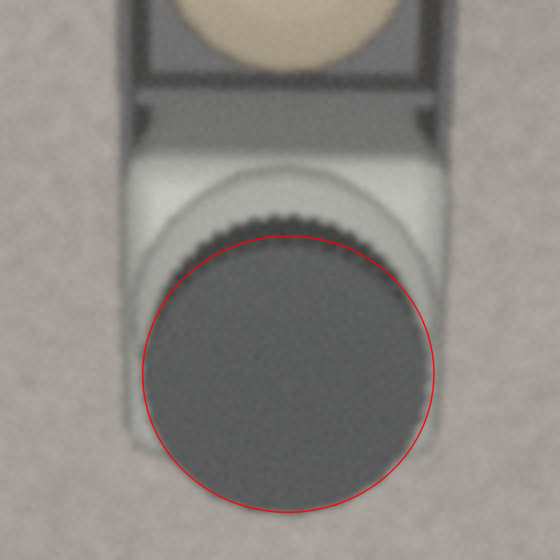

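arm_command:
  targets:
    - [0,0.07,0.8,0,0,0]
    - [0,0,0.8,0,0,0]
    - [0,0,0.8,0,0,0]
    - [0,0,0.5,0,0,0]
    - [0,0,0.25,0,0,0]
    - [0,0,0,0,0,0]
    - [0,0,0,0,0,0]
    - [0,0,0,0,0,0]

```text
clock: 12.38
position: [0.4764, -0.2211, 0.1402]
ee_rot: [180.0, -0.1, 0.0]
wrist_force: [-1.0, 0.4, 0.9]
gripper_width: 0.0938
```

```bash
python3 snap.py w9; python3 - <<'E'
from ov import *
import pickle
o,i=pickle.load(open("pics/w9.pkl","rb"));print(o['wrist_force'])
c=(.475,-.2215)
cv2.imwrite("pics/ov9.png",draw("wrist","pics/w9.png",i,220,180,200,[(c,.0285,.165)],3))
E
```

```text
12.3833 [ 0.47638226 -0.22111778  0.14021035] [ 1.79957226e+02 -9.34319515e-02  7.90187452e-03] [ 34.04907537  18.76607905 -14.90909368 109.9437504    6.04559163
  51.93219065 -73.8199988 ] [ 0.11057121 -0.14878817  0.12256634  0.12130158 -0.048406   -0.25169974
 -0.08264483]
[-1.04585494  0.40825175  0.90455207]
```

View pics/ov9.png

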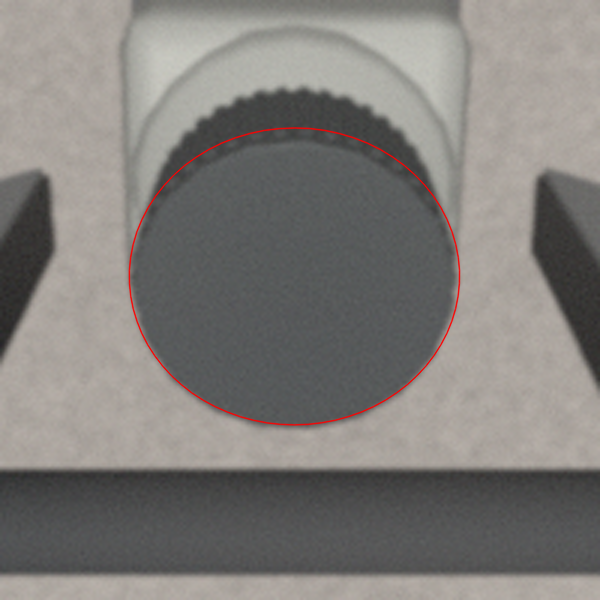

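arm_command:
  targets:
    - [-0.05,0,0.12,0,0,0]
    - [0,0,0,0,0,0]
    - [0,0,0,0,0,0]

```text
clock: 12.68
position: [0.474, -0.2209, 0.1354]
ee_rot: [180.0, -0.0, -0.0]
wrist_force: [-0.5, -0.3, -0.1]
gripper_width: 0.094
```

arm_command:
  targets:
    - [0,0,0,0,0,0]
    - [0,0,0,0,0,0]
    - [0,0,0,0,0,0]
    - [0,0,0,0,0,0]
    - [0,0,0,0,0,0]
    - [0,0,0,0,0,0]
    - [0,0,0,0,0,0]
    - [0,0,0,0,0,0]
    - [0,0,0,0,0,0]
  claw: 0.4
  squeeze: 58

```text
clock: 13.43
position: [0.4741, -0.221, 0.1352]
ee_rot: [180.0, 0.0, -0.0]
wrist_force: [1.1, -1.4, -0.4]
gripper_width: 0.0571
```

```bash
python3 snap.py w10;  python3 -c "
from h import *
for k in range(3):
    vision.read_camera('side');o=bot.get_obs();print(o['position'],o['wrist_force'],o['moment'],o['gripper_width'])"
```

```text
13.4333 [ 0.47407888 -0.2210156   0.13523228] [ 1.79998038e+02  3.30539907e-03 -4.38293214e-03] [ 34.08833462  18.99946694 -14.85446497 110.38776012   6.1371645
  51.36742555 -73.83505314] [-0.05462598  0.05487168 -0.18010514  0.04146397 -0.08797265  0.05363479
  0.04368272]
[ 0.47407712 -0.22100952  0.13525133] [ 0.31746949 -0.96383536  0.02913375] [-0.33332702 -0.01268304  0.00843123] 0.056811969935745985
[ 0.47406905 -0.22099398  0.13524243] [-0.12635538 -0.65980505  1.7375959 ] [-0.33875675  0.06347224  0.04058857] 0.056900469684562464
[ 0.47408553 -0.22098718  0.13525195] [-0.16906687 -1.6689795   0.65477095] [-0.32173407  0.05593013 -0.05320826] 0.05678290461992817
```

View pics/w10.png

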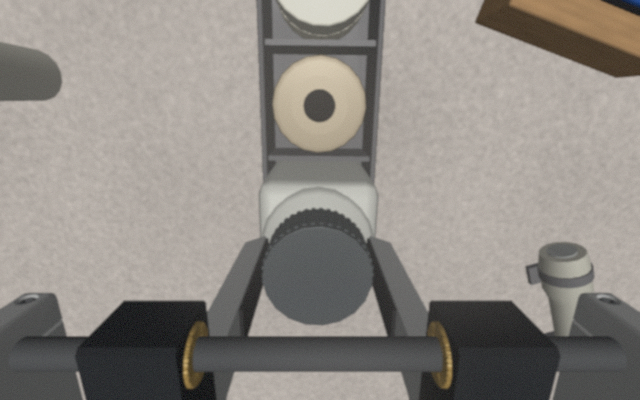

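The cap is gripped squarely at 56.9 mm. I'll start turning it counter-clockwise gently.

arm_command:
  targets:
    - [0,0,0,0,0,-0.5]
    - [0,0,0,0,0,-0.5]
    - [0,0,-0.004,0,0,-0.5]
    - [0,0,-0.004,0,0,-0.5]
    - [0,0,-0.004,0,0,-0.5]
    - [0,0,-0.004,0,0,-0.5]
    - [0,0,0,0,0,0]
    - [0,0,0,0,0,0]

```text
clock: 14.3
position: [0.4738, -0.2207, 0.1354]
ee_rot: [-180.0, 0.0, 17.9]
wrist_force: [-0.1, 0.8, -4.7]
gripper_width: 0.0571
```

```bash
python3 snap.py w11;  python3 -c "
from h import *
o=bot.get_obs();print(o['position'],o['wrist_force'],o['moment'],o['gripper_width'])"
```

```text
14.3 [ 0.47379989 -0.22066808  0.13541347] [-1.79954570e+02  2.67692908e-02  1.79128116e+01] [ 36.87470088  19.27572659 -18.21083515 110.30209753   7.53780887
  51.61270197 -57.16715605] [-0.17449454 -0.03576295  0.24587461 -0.06329623 -0.03623642  0.00157576
 -0.86629753]
[ 0.47382771 -0.2206791   0.13546105] [-0.1972089   0.62630499 -4.10697106] [ 0.09484364  0.06215543 -0.00305051] 0.05686106012741628
```

View pics/w11.png

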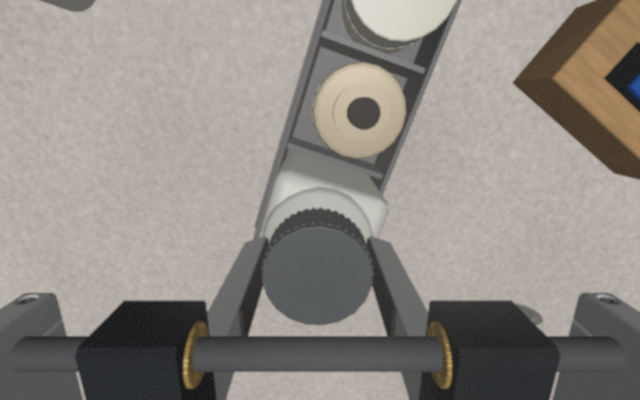

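arm_command:
  targets:
    - [0,0,0,0,0,-0.5]
    - [0,0,0,0,0,-0.5]

```text
clock: 14.52
position: [0.4739, -0.2208, 0.1356]
ee_rot: [-180.0, 0.0, 24.0]
wrist_force: [-0.9, 0.9, -0.4]
gripper_width: 0.0566
```

arm_command:
  targets:
    - [0,0,0,0,0,-0.5]
    - [0,0,0,0,0,-0.5]

```text
clock: 14.68
position: [0.474, -0.2209, 0.1358]
ee_rot: [-180.0, 0.0, 30.0]
wrist_force: [-1.9, 0.8, 1.5]
gripper_width: 0.057
```

```bash
python3 snap.py w12;  python3 -c "
from h import *
o=bot.get_obs();print(o['position'],o['wrist_force'],o['moment'],o['gripper_width'])
a=vision.read_camera('scene')[130:230,210:310,::-1];b=vision.read_camera('side')[120:220,300:400,::-1]
cv2.imwrite('pics/sc12.png',np.hstack([cv2.resize(x,None,fx=4,fy=4) for x in (a,b)]))
"
```

```text
14.6833 [ 0.47400735 -0.2208585   0.13578607] [-1.79985838e+02  8.33600335e-03  3.00274144e+01] [ 38.73569822  19.48819027 -20.45366634 110.21374604   8.5312621
  51.76856307 -45.91391891] [ 5.63727257  0.67136399 -6.7915273  -0.17817384  2.97895108  0.45828397
 33.18084132]
[ 0.47401504 -0.22085514  0.13580359] [-2.13529862  0.00893027  1.20363734] [0.24963567 0.45755971 0.06853353] 0.05681107737401238
```

View pics/sc12.png

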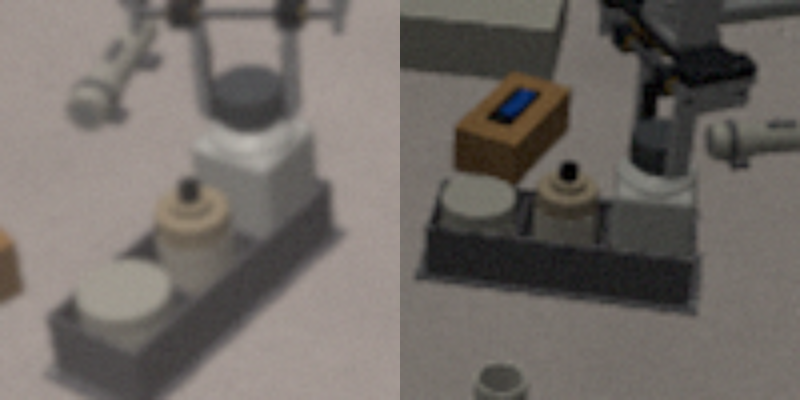

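View pics/w12.png

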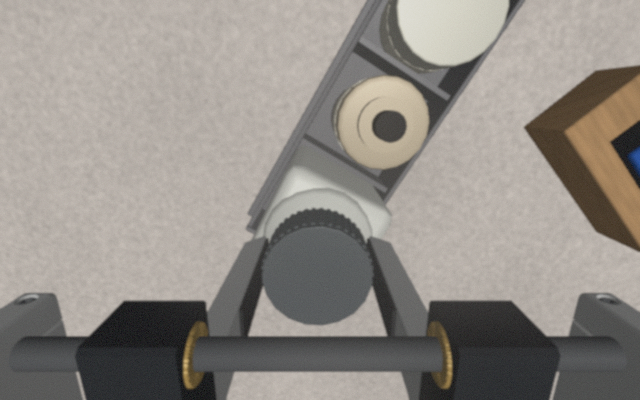

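arm_command:
  targets:
    - [0,0,-0.003,0,0,-0.5]
    - [0,0,-0.003,0,0,-0.5]
    - [0,0,-0.003,0,0,-0.5]
    - [0,0,-0.003,0,0,-0.5]
    - [0,0,-0.003,0,0,-0.5]
    - [0,0,-0.003,0,0,-0.5]
    - [0,0,-0.003,0,0,-0.5]

```text
clock: 15.42
position: [0.4742, -0.2208, 0.1364]
ee_rot: [180.0, -0.0, 51.0]
wrist_force: [-0.7, 0.8, -0.4]
gripper_width: 0.0571
```

arm_command:
  targets:
    - [0,0,-0.003,0,0,-0.5]
    - [0,0,-0.003,0,0,-0.5]
    - [0,0,-0.003,0,0,-0.5]
    - [0,0,-0.003,0,0,-0.5]
    - [0,0,-0.003,0,0,-0.5]

```text
clock: 15.83
position: [0.4743, -0.2208, 0.1368]
ee_rot: [180.0, -0.0, 66.0]
wrist_force: [0.2, 0.3, -0.3]
gripper_width: 0.0573
```

arm_command:
  targets:
    - [0,0,-0.003,0,0,-0.5]
    - [0,0,-0.003,0,0,-0.5]
    - [0,0,-0.003,0,0,-0.5]
    - [0,0,-0.003,0,0,-0.5]
    - [0,0,0,0,0,-0.5]
    - [0,0,0,0,0,-0.5]
    - [0,0,0,0,0,0]
    - [0,0,0,0,0,0]

```text
clock: 16.5
position: [0.4742, -0.2209, 0.1372]
ee_rot: [180.0, -0.0, 83.8]
wrist_force: [-0.1, -0.2, -0.6]
gripper_width: 0.0572
```

```bash
python3 snap.py w13;  python3 -c "
from h import *
o=bot.get_obs();print(o['position'],o['wrist_force'],o['moment'],o['gripper_width'])
a=vision.read_camera('scene')[130:230,210:310,::-1];b=vision.read_camera('side')[120:220,300:400,::-1]
cv2.imwrite('pics/sc13.png',np.hstack([cv2.resize(x,None,fx=4,fy=4) for x in (a,b)]))
"
```

```text
16.5 [ 0.47417554 -0.22094157  0.13719941] [ 1.79991930e+02 -4.27461326e-03  8.38037979e+01] [ 47.27014331  20.86132107 -30.8810078  109.86584487  13.26434879
  52.76493287   3.75948722] [-0.15772513 -0.14371043  0.21701104  0.05487376 -0.0975004   0.01014155
 -0.36670629]
[ 0.47416157 -0.22090665  0.13719892] [ 0.28891823 -0.62791561 -0.46743013] [-0.05719306 -0.0460931   0.02547286] 0.057047978445680346
```

View pics/sc13.png

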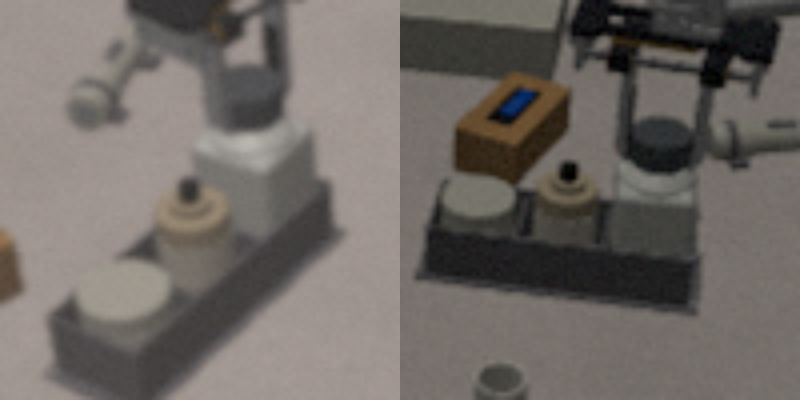

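View pics/w13.png

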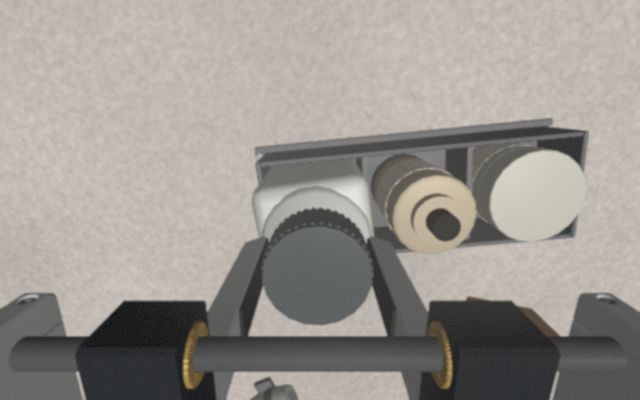

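The tool has turned 84° and the bottle hasn't moved. I'll lift 3 mm and check the load.

arm_command:
  targets:
    - [0,0,-0.03,0,0,0]
    - [0,0,-0.03,0,0,0]
    - [0,0,-0.03,0,0,0]
    - [0,0,0,0,0,0]

```text
clock: 16.98
position: [0.4742, -0.221, 0.1401]
ee_rot: [180.0, 0.0, 84.0]
wrist_force: [0.2, -0.1, -0.4]
gripper_width: 0.0571
```

```bash
python3 -c "
from h import *
for k in range(4):
    a=vision.read_camera('side');o=bot.get_obs();print(o['position'],o['wrist_force'],o['moment'],o['gripper_width'])
"
```

```text
[ 0.47416601 -0.22095035  0.14000954] [ 0.67733625  1.15986679 -0.03961895] [ 0.00402635 -0.03436903  0.02503773] 0.056825406102298116
[ 0.47410514 -0.22093405  0.1399259 ] [ 0.11195451  0.88810513 -1.06310824] [-0.03293375 -0.12437051 -0.05476864] 0.05700990344197892
[ 0.47407199 -0.22092188  0.13985669] [-0.36643368 -0.07883183 -0.86984795] [ 0.00248301 -0.12464922 -0.00774501] 0.05718955592328315
[ 0.47404597 -0.22089047  0.13982336] [ 0.0474193  -0.43496394 -0.23162758] [-0.06365402 -0.11518451 -0.00065969] 0.05720456147856343
```

arm_command:
  targets:
    - [0,0,-0.06,0,0,0]
    - [0,0,-0.06,0,0,0]
    - [0,0,-0.06,0,0,0]
    - [0,0,0,0,0,0]

```text
clock: 17.52
position: [0.4743, -0.221, 0.1457]
ee_rot: [180.0, 0.0, 84.0]
wrist_force: [-0.3, -0.1, -0.6]
gripper_width: 0.0568
```

```bash
python3 -c "
from h import *
for k in range(2):
    a=vision.read_camera('side');o=bot.get_obs();print(o['position'],o['wrist_force'],o['moment'],o['gripper_width'])
a=vision.read_camera('scene')[130:230,210:310,::-1];b=vision.read_camera('side')[120:220,300:400,::-1]
cv2.imwrite('pics/sc14.png',np.hstack([cv2.resize(x,None,fx=4,fy=4) for x in (a,b)]))
"
```

```text
[ 0.47421518 -0.22095083  0.14549809] [-0.08502307  0.5205817   0.03471768] [-0.02083534 -0.08413369  0.01731094] 0.05726631838992162
[ 0.47410179 -0.22093799  0.14534551] [-0.03427088 -0.16550163 -1.78044231] [-0.04501691 -0.0850213   0.02010242] 0.05704329094522305
```

View pics/sc14.png

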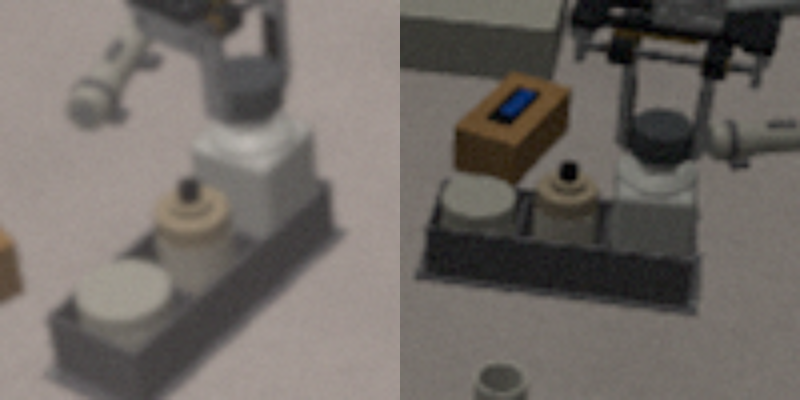

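The cap has risen and the bottle stays put with no weight on the wrist. I'll finish the lift.

arm_command:
  targets:
    - [0,0,-0.15,0,0,0]
    - [0,0,-0.2,0,0,0]
    - [0,0,-0.2,0,0,0]
    - [0,0,-0.2,0,0,0]
    - [0,0,-0.2,0,0,0]
    - [0,0,-0.2,0,0,0]
    - [0,0,-0.1,0,0,0]
    - [0,0,0,0,0,0]
    - [0,0,0,0,0,0]
    - [0,0,0,0,0,0]
    - [0,0,0,0,0,0]
    - [0,0,0,0,0,0]
    - [0,0,0,0,0,0]

```text
clock: 18.8
position: [0.474, -0.2209, 0.1826]
ee_rot: [-180.0, -0.0, 84.0]
wrist_force: [-0.7, -0.2, 0.3]
gripper_width: 0.0573
```

```bash
python3 snap.py w15; python3 -c "
from h import *
o=bot.get_obs();print(o['position'],o['wrist_force'],o['moment'],o['gripper_width'])
S=vision.read_camera('scene');a=S[110:230,210:330,::-1];b=vision.read_camera('side')[110:230,290:410,::-1]
cv2.imwrite('pics/sc15.png',np.hstack([cv2.resize(x,None,fx=3.3,fy=3.3) for x in (a,b)]))
cv2.imwrite('pics/full15.png',S[:,:,::-1])
"
```

```text
18.8 [ 0.47401208 -0.22086011  0.18256065] [-1.79978290e+02 -1.42180969e-02  8.40028012e+01] [ 48.47965159  17.51792193 -31.89618824 107.44649516  10.7937268
  58.03729772   6.02696363] [ 0.01266178 -0.10248309 -0.0452099  -0.03788838  0.05343469  0.05440314
 -0.04211533]
[ 0.47404373 -0.2208437   0.18259347] [-0.46888122 -1.31940692 -0.50600889] [-0.01208274 -0.07538931 -0.00531936] 0.05700451437118279
```

View pics/sc15.png

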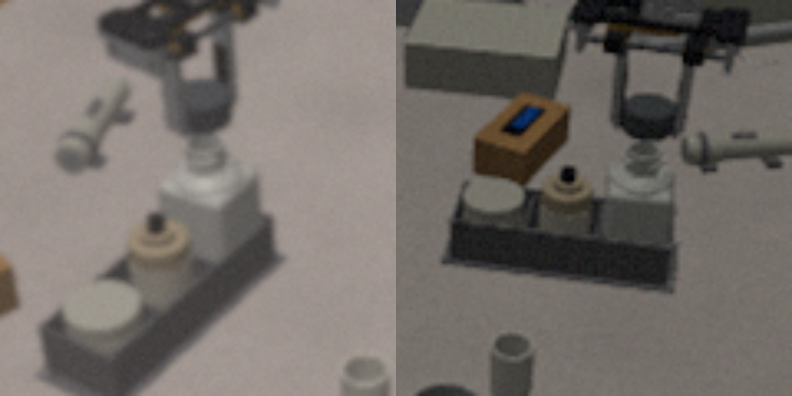

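View pics/w15.png

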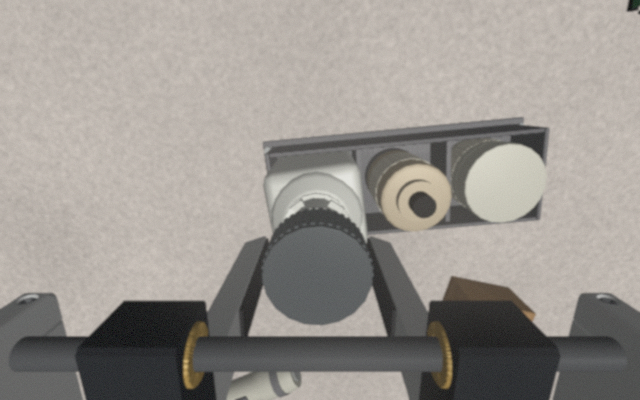

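View pics/full15.png

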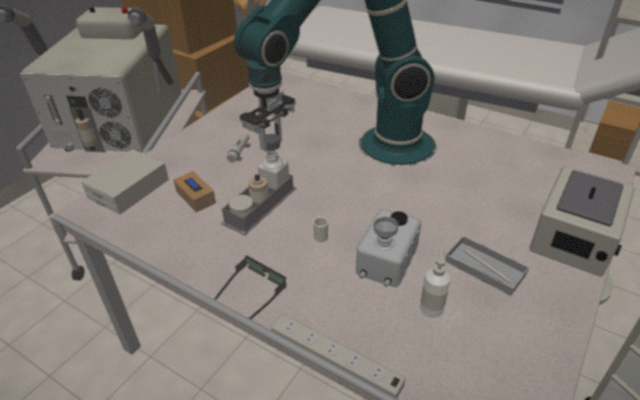

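The pictures show the cap held level above the open neck at about (205,110) in the scene crop, the bottle down in its well, the funnel in the tank neck at (385,228), and the cup still standing at (321,230). I'll hand it in.

```bash
python3 -c "
from plant import bot
print(bot.finish_job()); o=bot.get_obs(); print(o['clock'],o['position'],o['wrist_force'],o['gripper_width'])"
```

```text
the job is handed in; nothing more can be done
None
the job is handed in; nothing more can be done
```

The job is handed in, at about 19 s of the 58 s allowed; `finish_job` gives no verdict, so I can't confirm a pass.

**Funnel:** I lifted it from the drip cup, set it in the tank's filler neck until it met a 12 N contact at the expected height, let go and backed off. A ring drawn at the expected home height (rim 176 mm above the table) matched the funnel in all three views. The last scene picture still shows it upright in the neck. The drip cup stayed standing where it was.

**Cap:** I gripped it with 58 N, turned the tool 84° counter-clockwise and lifted it straight up.
- **Height:** its lower edge is about 25 mm above the mouth, worked out from how far the arm rose.
- **Grip:** the final opening was 57 mm and the tool was level.
- **Bottle:** no bottle weight showed on the wrist during the lift (about -0.5 N on average), and the pictures show the bottle down in its well.

**What didn't fully agree:**
- Early in the turn the wrist showed a brief 4.7 N downward pull that faded as the turn went on, with no visible bottle movement.
- The different cameras disagreed by several millimetres on where things stood, so I used the close wrist views for the grasps.
- I did not measure the cap's turn relative to the bottle. I estimate about 81°, allowing for up to 3° of bottle play in its well and assuming the cap did not slip in the fingers.

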